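Line up the wing fastener and hold the starter-box cover shut

TASK

Take the sanding block off the cover of the grey electrical enclosure and lay it down on the open bench, leaving the paint can, glue bottle, screwdriver and screw dish alone. Then turn the black wing fastener until it lines up with the two red marks on the cover, so that its cross pin can enter the slot beneath, press the cover fully home on its seal and keep it pressed: finish while holding it shut, so that I can put in the clamp screws.

Things in the scene. Friction and masses are not known exactly. Their poses are not given: they have to be found in the camera images.
- enclosure: Grey steel electrical enclosure lying on its back, fixed; 215 mm (x) by 254 mm (y), walls 102 mm high. Origin: centre of its underside on the bench, z up. Cover hinge along its -x side (nearest the robot): hinge line at x = -111.5, z = 104 mm; the cover opens at the +x side. Feet reach 20 mm out at both y ends, a conduit stub 42 mm beyond the -y end at 50 mm height.
- cover (a joint): Hinged cover, plate 4 mm thick, 217 x 258 mm. 0 = 3.4 degrees open on its springy seal (lifts no farther); grows as pressed; 0.06 rad = home, level, top 108 mm above the bench. The seal pushes back about 4 N at the fastener when open, evenly up to 12 N at home, and lifts the cover when let go. With the fastener out of line its cross pin stops the cover at about 0.015 rad.
- cover_edge (a point): Middle of the cover's opening edge, on its top face, 221 mm from the hinge line. x points from the hinge to this edge along the plate, z is the plate's normal. About 121 mm above the bench when open, 108 mm when home. Two red marks on the cover, 28 to 46 mm either side of the fastener's axis along the enclosure's y, show the line for the wing.
- wing_top (a point): Top centre of the fastener's black wing, on the cover 41 mm inwards from the middle of the opening edge. Upright bar 44 mm long, 10 mm thick, top 26 mm above the cover, on a disc 30 mm wide, 3 mm high; white line on top. x along the wing, z its turning axis. Light friction (0.06 N m), stays as left. In line when x is parallel to the enclosure's y, either way; pin enters within about 0.2 rad.
- wing (a joint): Angle of the wing head, rad, anticlockwise seen from above: 0 or pi (3.14) = in line with the red marks, either is right. It turns freely from -0.6 to 3.75; at the start it is 0.7 or more out of line.
- sanding_block: Hardwood sanding block with yellow abrasive paper, 120 mm (its x) by 45 mm (its y) by 32 mm high, 0.1 to 0.2 kg, lying loose on the cover between hinge and fastener, one end towards the fastener and in the way of a hand there. Origin: centre of its underside; z up.
- block_middle (a point): Centre of the sanding block, 16 mm above its underside.
- paint_can: Round paint can, 108 mm wide, 120 mm high, standing on the bench; to be left alone. Origin: centre of its underside.
- glue_bottle: Yellow glue bottle, 60 mm wide, 165 mm high, standing on the bench; to be left alone. Origin: centre of its underside.
- screwdriver: Screwdriver with a red handle lying on the bench, 200 mm long, 26 mm thick; to be left alone. Origin: under its middle, on the bench; x points from the handle to the tip.
- screw_dish: Shallow steel dish of screws, 90 mm wide, 28 mm high, standing on the bench; to be left alone. Origin: centre of its underside.
Things that resemble listed ones, but are neither listed nor needed, are in the scene too. Of the things like the sanding_block, leave any that is turquoise; of the rest the smaller one is meant.

How it is judged:
On the way, in this order (a step that is already met when the one before it is completed fails the run):
1. the sanding block lies on the bench, off the enclosure, let go and at rest (height (world z) of block_middle below 0.04 m and linear speed of sanding_block below 0.03 m/s and contact force between the fingers and sanding_block below 0.1 N), for 0.2 s.
2. the wing fastener is in line with the red marks within 0.2 rad (angle between the x axis of wing_top and the y axis of enclosure, either way round below 0.2 rad), for 0.2 s.
At the end, for the whole second after the job is handed in: The gripper holds the cover pressed home (joint above 0.047 rad, i.e. within about 2.5 mm at the fastener) with more than 5 N, the wing is in line with the red marks within 0.22 rad, and the sanding block lies at rest on the bench, its centre below 40 mm, let go (all of step 1 and value of joint cover above 0.047 rad and contact force between the fingers and cover above 5 N and angle between the x axis of wing_top and the y axis of enclosure, either way round below 0.22 rad and height (world z) of block_middle above 0 m); the arm keeps its last pose, push and grip.
It fails at once if the sanding block is dropped, thrown or knocked off (contact force between the fingers and sanding_block below 0.05 N and linear speed of sanding_block above 0.8 m/s).
It fails at once if the paint can is moved (distance of paint_can from where it was at the start of the episode above 0.03 m).
It fails at once if the glue bottle is moved (distance of glue_bottle from where it was at the start of the episode above 0.03 m).
It fails at once if the screwdriver is moved (distance of screwdriver from where it was at the start of the episode above 0.03 m).
It fails at once if the screw dish is moved (distance of screw_dish from where it was at the start of the episode above 0.03 m).
It also fails if it takes over 54 s, if anything falls off the work surface, if the arm or the gripper's body presses on something with over 40 N, if the wrist force passes 120 N, or if a joint passes its speed limit or range.

ROBOT

A 6-joint arm with a two-finger parallel gripper is mounted at the origin on the work surface. World frame = base frame: x ahead of the robot, y to its left, z up, the work surface at z = 0. Lengths are in m, angles in rad, forces in N, time in s.
With the tool pointing down it reaches from about 0.35 to 0.95 m from the base axis. Payload 17.4 kg.
Tool frame: the origin (TCP) lies on the centre line of the jaws, within the pads' length; the fingertips stand 19 mm ahead of it and the grasp point (between the pads) is the TCP; z points along the fingers, y is the line along which they close (so a half turn about z gives the same grasp; the last joint's range is limited). The gripper opens to 93 mm and grips with 3 to 60 N. Pads are 15 mm wide; open, the fingers measure 128 mm over their backs; the gripper's body (75 mm by 188 mm) begins 65 mm behind the grasp point.
Start: joints at [-1.223, 0.116, 1.442, -0, 1.584, -0.038], TCP at [0.254, -0.625, 0.238] pointing down, gripper open.
Joint ranges: [-2.83, 2.83], [-0.83, 2.19], [0.07, 2.5], [-1.14, 4.28], [0.01, 3], [-2.97, 2.97]. Speed limits (rad/s): [1.89, 1.89, 2.22, 3.14, 3.14, 3.14].

INTERFACE

Orientations are given as a unit quaternion [x, y, z, w].
In Python, from workcell import telemetry, imaging, finish_job gives the robot as it stands.
- The arm moves only by the shell command python3 -m jog 'ROWS' [FORCE]. ROWS is JSON, a list of rows, each a list of 5 numbers: the shift along the tool's x, y, z in cm, then the turn about the tool's z in rad, then the closure in counts, from 0 (fully open) to 255 (shut). In form: [[x, y, z, spin, grip], ...]. A call has 1 to 12 rows; each row is the pose to reach, as a shift and turn from the pose commanded when the call began, along the tool's axes at that moment; what a row does not reach only later rows make up. A row lasts 1/8 s, in which the tool goes at most 62.5 mm and 10.7 degrees, less where a joint would pass 70% of its speed; a pose out of reach is approached as far as the arm can. A call with a gripper value outside its range is refused whole. The fingers move at their own pace and stop on an object; FORCE is the grip in N (left out, the last holds). Time passes only in rows, so rows that repeat a pose let the fingers close. It gives the time, the measured TCP pose, the force, the opening and the grip force at its end, in the units of the state.
- telemetry.sense(): the state, without advancing time (a new reading comes with each control period).
- imaging.get_image(name): name is "side" or "top" or "wrist"; returns a dict with "color" (400x640x3 uint8, red, green, blue), "vfov" (degrees; the focal length in pixels is half the picture's height over the tangent of half this angle, whatever the lens; pixels are square), "cx", "cy" (the principal point, pixels), "pose" (4x4, takes a point from camera to world coordinates); the wrist camera has in their place "hand_eye" (4x4, takes a point from camera to tool coordinates, whose origin is the TCP and whose axes are the flange's). Camera axes: x right, y up, looking along -z (the intrinsics and any distortion apply to the point x, -y, -z); pixel columns grow to the right and rows downward; lengths in m; the calibration is good to about 2 mm. A picture is of the moment at which its call begins: read the wrist's pose just before it. There is no depth.
- finish_job(): hands the job in; it is judged then, once.
Trained networks look in a picture, given as the dict that the camera call returned (one of the last four; its "shot" number tells which), for a name from the list of things; names that differ only in an ending like _2 or _b are one class to them, and where a whole thing is asked for, a point or a joint stands for the part that bears it (a point fixed in the world has none). Each returns a list of dicts, best first, with "confidence" (0 to 1); they miss things now and then, are a little off and sometimes report something else, mostly with a low value. They report only what shows in the picture. A call takes as long as a camera call. They do not tell look-alikes from the thing itself.
- imaging.outline_of(picture, label): "mask" (400x640 bool, what is visible of it) and "point" ([column, row] in pixels, amid what is visible of it).
- imaging.spot_point(picture, label): "point" ([column, row] in pixels: a listed point, or the origin of a listed thing).
The state is a dict: "time": time; "joints": joint angles; "joint_velocities": joint speeds; "joint_torque": joint torques, N m; "ee_pos": TCP position; "eef_rot": TCP orientation; "contact_force": force on the tool from outside, world axes, zero at the start; "torque": the same for the moment, N m; "opening": opening from 0.0 (shut) to 1.0 (fully open); "grip_force": force on a finger pad.
Only numpy, scipy, OpenCV 4.12 (cv2) and the standard library are available. Lean on these libraries where they do the work, as an engineer would, in place of code of your own. Each camera call takes 0.05 s, during which the arm holds its last target. There are 200 camera calls.

## Working session

There is one attempt and no reset: what is moved stays moved. The work goes in short steps, Python scripts to look and compute and a shell command to move; the robot and the scene stay as the last step left them, time stands still between calls to the robot, and variables do not carry over. Pictures are saved under pics/ and viewed, at most 10 in all, crops included, and the job is handed in when it is done.

```bash
mkdir -p pics; ls
cat > h.py <<'E'
import numpy as np, cv2
from workcell import telemetry, imaging
from scipy.spatial.transform import Rotation as R
def cam(p, st=None):
    f=200/np.tan(np.radians(p['vfov'])/2)
    if 'pose' in p: T=np.array(p['pose'])
    else:
        W=np.eye(4); W[:3,:3]=R.from_quat(st['eef_rot']).as_matrix(); W[:3,3]=st['ee_pos']; T=W@np.array(p['hand_eye'])
    return f,p['cx'],p['cy'],T
def ray(p,px,st=None):
    f,cx,cy,T=cam(p,st); d=T[:3,:3]@np.array([(px[0]-cx)/f,-(px[1]-cy)/f,-1]); return T[:3,3],d/np.linalg.norm(d)
def onz(p,px,z,st=None):
    o,d=ray(p,px,st); return o+d*(z-o[2])/d[2]
def proj(p,X,st=None):
    f,cx,cy,T=cam(p,st); c=np.linalg.inv(T)@np.append(X,1); return np.array([cx-f*c[0]/c[2],cy+f*c[1]/c[2]])
def tri(rs):
    A=sum(np.eye(3)-np.outer(d,d) for o,d in rs); b=sum((np.eye(3)-np.outer(d,d))@o for o,d in rs); return np.linalg.solve(A,b)
def save(p,n): cv2.imwrite('pics/'+n,p['color'][:,:,::-1])
E
python3 - <<'E'
from h import *
np.set_printoptions(precision=3,suppress=True)
s=telemetry.sense(); print(s['ee_pos'],s['eef_rot'],s['time'])
a=imaging.get_image('top'); b=imaging.get_image('side'); 
im=np.vstack([a['color'],b['color']])[:,:,::-1]
cv2.imwrite('pics/1.png',a['color'][:,:,::-1]);cv2.imwrite('pics/2.png',b['color'][:,:,::-1])
for p in(a,b):
  print({k:v for k,v in p.items() if k not in('color','pose')},np.array(p['pose']))
  for n in ['enclosure','cover_edge','wing_top','sanding_block','block_middle','paint_can','glue_bottle','screwdriver','screw_dish']:
    print(n,[(np.round(x['point']),round(x['confidence'],2)) for x in imaging.spot_point(p,n)[:3]])
E
```

```text
pics
[ 0.254 -0.625  0.237] [ 0.981  0.192 -0.    -0.001] 0.0
{'vfov': 46.70907107379501, 'cx': 321.62482026348493, 'cy': 198.40434364846965, 'shot': 1} [[-0.027  0.991 -0.134  0.421]
 [-0.999 -0.024  0.022  0.004]
 [ 0.019  0.135  0.991  1.373]
 [ 0.     0.     0.     1.   ]]
enclosure [(array([298., 225.]), 0.69)]
cover_edge [(array([285., 183.]), 0.83)]
wing_top [(array([289., 200.]), 0.55)]
sanding_block [(array([350., 142.]), 0.75), (array([291., 238.]), 0.58), (array([257., 127.]), 0.55)]
block_middle [(array([259., 124.]), 0.93), (array([295., 240.]), 0.87), (array([348., 140.]), 0.79)]
paint_can [(array([195., 179.]), 0.58)]
glue_bottle [(array([431., 169.]), 0.89)]
screwdriver []
screw_dish [(array([437., 258.]), 0.95), (array([197., 182.]), 0.24)]
{'vfov': 49.71483471293281, 'cx': 324.77187252132654, 'cy': 201.12338027952586, 'shot': 2} [[-0.828  0.352 -0.436  0.147]
 [-0.56  -0.543  0.625  0.666]
 [-0.016  0.762  0.647  0.827]
 [ 0.     0.     0.     1.   ]]
enclosure [(array([342., 265.]), 0.8)]
cover_edge [(array([301., 220.]), 0.92)]
wing_top [(array([318., 217.]), 0.48)]
sanding_block [(array([225., 244.]), 0.88), (array([299., 192.]), 0.83), (array([357., 241.]), 0.74)]
block_middle [(array([357., 237.]), 0.92), (array([299., 186.]), 0.92), (array([224., 240.]), 0.92)]
paint_can [(array([214., 325.]), 0.88), (array([447., 195.]), 0.27)]
glue_bottle [(array([364., 160.]), 0.94)]
screwdriver [(array([265., 218.]), 0.6)]
screw_dish [(array([449., 195.]), 0.95)]
```

View pics/1.png

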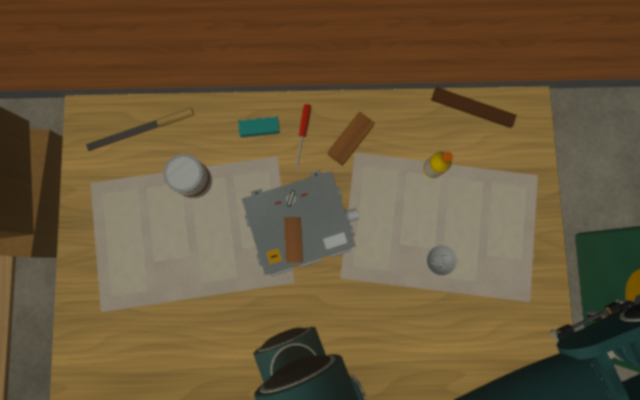

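View pics/2.png

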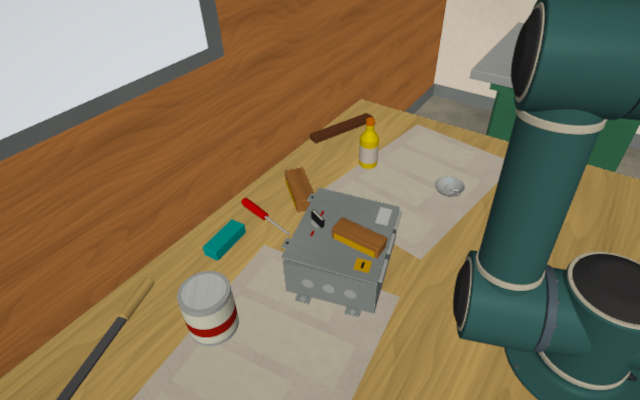

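The top view shows the brown block on the cover at (294,240), the larger brown one on the bench at (351,138) and the turquoise one at (259,127). The wing is at (291,198), with red marks at about (277,203) and (304,194). The block on the cover is the candidate, and I'll check it in a crop.

Run:
```python
from h import *
np.set_printoptions(precision=3,suppress=True)
a=imaging.get_image('top'); b=imaging.get_image('side')
c=cv2.resize(a['color'][160:285,235:365,::-1],None,fx=4.5,fy=4.5,interpolation=cv2.INTER_CUBIC);cv2.imwrite('pics/3.png',c)
def masks(p,n): return imaging.outline_of(p,n)
for r in masks(a,'sanding_block'):
  m=r['mask'].astype(np.uint8); pts=np.argwhere(m)[:,::-1].astype(np.float32)
  rc=cv2.minAreaRect(pts); bx=cv2.boxPoints(rc)
  z=0.147 if abs(r['point'][1]-240)<15 else .032
  w=np.array([onz(a,q,z) for q in bx]); print(r['point'],r['confidence'],'ctr',w.mean(0),'sides',w[1]-w[0],w[2]-w[1],np.linalg.norm(w[1]-w[0]),np.linalg.norm(w[2]-w[1]))
def t(n,i,j): 
  print(n,tri([ray(a,i),ray(b,j)]))
t('block_mid',(295,240),(357,237)); t('wing',(290,199),(318,215)); t('edge',(285,183),(301,220)); t('encl',(298,225),(342,265))
for n,i,h in [('paint_can',(187,176),.12),('glue_bottle',(431,169),0),('screw_dish',(437,258),0),('sd handle',(306,110),.013),('sd tip',(298,162),.01),('bench block',(351,138),.03)]: print(n,onz(a,i,h))
# wing masks
hsv=cv2.cvtColor(a['color'],cv2.COLOR_RGB2HSV)
sub=hsv[185:215,265:315]; red=((sub[:,:,0]<8)|(sub[:,:,0]>172))&(sub[:,:,1]>110)
n,l,st,ce=cv2.connectedComponentsWithStats(red.astype(np.uint8)); 
q=[ce[i]+[265,185] for i in range(1,n) if st[i,4]>2]; print(q); w=[onz(a,x,.119) for x in q]; print(w, np.degrees(np.arctan2(*(w[1]-w[0])[1::-1])))
```

```text
[288.0, 240.2] 0.97 ctr [0.48  0.054 0.147] sides [ 0.001 -0.046  0.   ] [-0.122 -0.002  0.   ] 0.046359469749905284 0.1217511008683449
[353.1, 139.7] 0.74 ctr [ 0.782 -0.118  0.032] sides [ 0.127 -0.106  0.   ] [-0.043 -0.048  0.   ] 0.16512148339036126 0.06450832681625343
[256.4, 124.6] 0.64 ctr [0.823 0.155 0.032] sides [ 0.014 -0.123  0.   ] [-0.057 -0.006  0.   ] 0.12354388106090454 0.0575097826681934
[288.7, 197.8] 0.5 ctr [0.607 0.064 0.032] sides [-0.001 -0.026  0.   ] [-0.041  0.001  0.   ] 0.02629887934583672 0.041261366507517216
block_mid [0.483 0.051 0.126]
wing [0.589 0.06  0.149]
edge [0.634 0.073 0.12 ]
encl [ 0.531  0.045 -0.005]
paint_can [0.662 0.342 0.12 ]
glue_bottle [ 0.69  -0.362  0.   ]
screw_dish [ 0.422 -0.364  0.   ]
sd handle [0.878 0.013 0.013]
sd tip [0.718 0.041 0.01 ]
bench block [ 0.783 -0.119  0.03 ]
[array([303.857, 194.429]), array([277.857, 202.429])]
[array([0.604, 0.023, 0.119]), array([0.584, 0.095, 0.119])] 105.89469662469399
```

View pics/3.png

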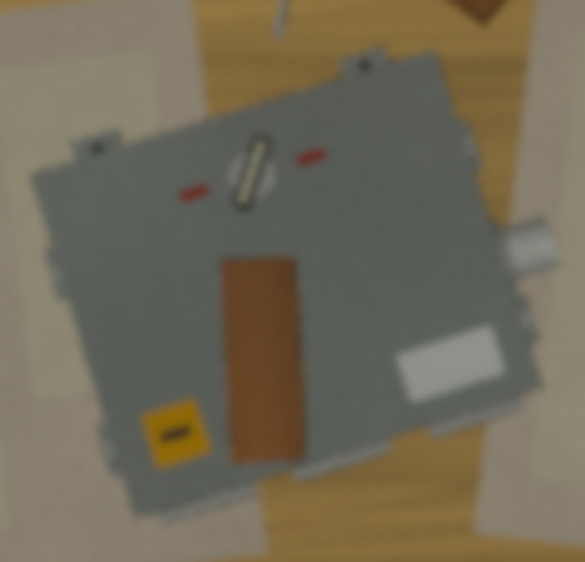

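The crop confirms the block on the cover: brown and 46×122 mm, so smaller than the one on the bench. The wing is about 57° clockwise from in line with the red marks. I'll go over the block next.

```bash
cat >> h.py <<'E'
def go(x,y,z,yaw=None):
    "shift in cm/rad to world TCP with tool-x heading yaw (deg)"
    s=telemetry.sense(); M=R.from_quat(s['eef_rot']).as_matrix(); d=M.T@(np.array([x,y,z])-s['ee_pos'])*100
    h=np.arctan2(M[1,0],M[0,0]); sp=0 if yaw is None else (h-np.radians(yaw)+np.pi)%(2*np.pi)-np.pi
    print('t',round(s['time'],2),'heading',round(np.degrees(h),1),'shift',np.round(d,2),'spin',round(sp,3))
E
python3 -c "
from h import *
go(.48,.054,.22,1)"
```

```text
t 1.15 heading 22.1 shift [ 46.51 -54.44   1.77] spin 0.368
```

```bash
python3 -m jog '[[46.5,-54.4,0,0.37,0],[46.5,-54.4,0,0.37,0],[46.5,-54.4,0,0.37,0],[46.5,-54.4,0,0.37,0],[46.5,-54.4,0,0.37,0],[46.5,-54.4,0,0.37,0],[46.5,-54.4,0,0.37,0],[46.5,-54.4,0,0.37,0],[46.5,-54.4,0,0.37,0],[46.5,-54.4,0,0.37,0],[46.5,-54.4,0,0.37,0],[46.5,-54.4,0,0.37,0]]' 20
python3 -m jog '[[0,0,0,0,0],[0,0,0,0,0],[0,0,0,0,0]]'
python3 - <<'E'
from h import *
np.set_printoptions(precision=3,suppress=True)
s=telemetry.sense(); p=imaging.get_image('wrist'); save(p,'4.png'); print(s['ee_pos'])
for r in imaging.outline_of(p,'sanding_block')[:2]:
  pts=np.argwhere(r['mask'])[:,::-1].astype(np.float32); bx=cv2.boxPoints(cv2.minAreaRect(pts))
  w=np.array([onz(p,q,.144,s) for q in bx]); print(r['confidence'],bx.tolist(),'ctr',w.mean(0),w[1]-w[0],w[2]-w[1])
print([(onz(p,x['point'],.144,s),x['confidence']) for x in imaging.spot_point(p,'wing_top')])
go(.48,.054,.138,1)
E
```

```text
time: 2.65
ee_pos: [0.4804, 0.0564, 0.2377]
eef_rot: [1.0, 0.009, 0.0, -0.0]
contact_force: [1.2, -1.1, -0.5]
opening: 1.004
grip_force: 0.0
time: 3.02
ee_pos: [0.48, 0.0527, 0.2378]
eef_rot: [1.0, 0.007, 0.0, 0.0]
contact_force: [0.1, -0.1, -0.2]
opening: 0.996
grip_force: 0.0
[0.48  0.053 0.238]
0.75 [[289.0, 130.0], [350.0, 130.0], [350.0, 279.0], [289.0, 279.0]] ctr [0.485 0.054 0.144] [ 0.001 -0.044  0.   ] [-0.118 -0.004  0.   ]
0.28 [[133.55575561523438, 23.3031005859375], [479.3802795410156, -23.702178955078125], [516.5123291015625, 249.4837646484375], [170.68783569335938, 296.4890441894531]] ctr [0.53  0.051 0.144] [ 0.031 -0.23   0.   ] [-0.189 -0.054  0.   ]
[(array([0.595, 0.059, 0.144]), 0.72)]
t 3.17 heading 0.8 shift [-0.01 -0.11  9.98] spin -0.003
```

View pics/4.png

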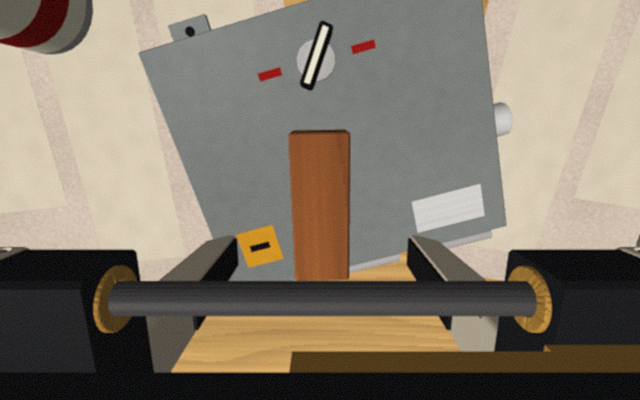

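The wrist view shows the block at columns 289–350, centred between the fingers. The wing is at (317,55), with the red marks at (270,74) and (363,46). This agrees with the earlier measurement, so I'll descend and grip.

```bash
python3 -m jog '[[0.2,-0.1,5,0,0],[0.2,-0.1,8,0,0],[0.2,-0.1,9,0,0],[0.2,-0.1,9.8,0,0],[0.2,-0.1,9.8,0,60],[0.2,-0.1,9.8,0,200],[0.2,-0.1,9.8,0,200],[0.2,-0.1,9.8,0,200],[0.2,-0.1,9.8,0,200],[0.2,-0.1,9.8,0,200]]' 20
```

```text
time: 4.42
ee_pos: [0.4821, 0.0546, 0.1397]
eef_rot: [1.0, 0.008, 0.0, 0.0]
contact_force: [-0.5, 0.4, 0.6]
opening: 0.486
grip_force: 19.9
```

```bash
python3 -m jog '[[0,0,-2,0,200],[0,0,-6,0,200],[0.5,3,-9,0,200],[1,9,-9,0,200],[2,15,-9,0,200],[2.5,21,-9,0,200],[3,26,-9,0,200],[3,28.5,-8,0,200],[3,28.5,-4,0,200],[3,28.5,0,0,200],[3,28.5,2,0,200],[3,28.5,2,0,200]]'
python3 - <<'E'
from h import *
p=imaging.get_image('side'); a=imaging.get_image('top'); save(p,'5.png')
go(.51,-.23,.03,1)
E
```

```text
time: 5.92
ee_pos: [0.5164, -0.2297, 0.1195]
eef_rot: [1.0, 0.008, -0.001, -0.0]
contact_force: [0.1, -0.1, -1.4]
opening: 0.483
grip_force: 19.9
t 6.03 heading 0.9 shift [-0.74 -0.03  9.15] spin -0.001
```

View pics/5.png

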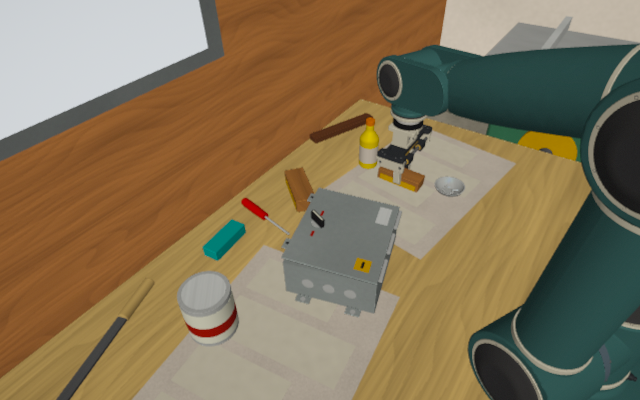

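The block is held level at (400,180), clear of the dish, the bottle and the enclosure. I'll lower it and let go.

```bash
python3 -m jog '[[0,0,4,0,200],[0,0,7,0,200],[0,0,8.2,0,200],[0,0,8.8,0,200],[0,0,9.1,0,200],[0,0,9.1,0,200]]'
python3 -c "from h import *; print(telemetry.sense()['contact_force'])"
```

```text
time: 6.78
ee_pos: [0.5173, -0.2302, 0.0298]
eef_rot: [1.0, 0.008, 0.001, 0.0]
contact_force: [2.7, 0.6, -0.2]
opening: 0.483
grip_force: 20.0
[ 2.68945737  0.60033376 -0.22071961]
```

```bash
python3 -m jog '[[0,0,0.1,0,180],[0,0,0.1,0,100],[0,0,0.1,0,0],[0,0,0.1,0,0],[0,0,0.1,0,0],[0,0,-3,0,0],[0,0,-9,0,0],[0,0,-15,0,0],[0,0,-20,0,0],[0,0,-20,0,0]]'
python3 - <<'E'
from h import *
np.set_printoptions(precision=3,suppress=True)
a=imaging.get_image('top'); b=imaging.get_image('side')
A=[x['point'] for x in imaging.spot_point(a,'block_middle')];B=[x['point'] for x in imaging.spot_point(b,'block_middle')]
for i in A:
  for j in B:
    X=tri([ray(a,i),ray(b,j)])
    e=np.linalg.norm(proj(a,X)-i)
    if e<4: print(X,e)
go(.594,.059,.24,-17)
E
```

```text
time: 8.02
ee_pos: [0.5176, -0.2304, 0.2331]
eef_rot: [1.0, 0.008, 0.003, 0.001]
contact_force: [0.6, -0.8, 0.5]
opening: 0.998
grip_force: 0.0
[ 0.779 -0.102  0.044] 1.3928631983551554
t 8.22 heading 0.9 shift [  8.23 -28.74  -1.29] spin 0.313
```

```bash
python3 -m jog '[[8,-28.7,0,-2.83,0],[8,-28.7,0,-2.83,0],[8,-28.7,0,-2.83,0],[8,-28.7,0,-2.83,0],[8,-28.7,0,-2.83,0],[8,-28.7,0,-2.83,0],[8,-28.7,0,-2.83,0],[8,-28.7,0,-2.83,0],[8,-28.7,0,-2.83,0],[8,-28.7,0,-2.83,0],[8,-28.7,0,-2.83,0],[8,-28.7,0,-2.83,0]]'
python3 -c "from h import *; print(telemetry.sense()['joints']);go(.594,.059,.24,163)"
```

```text
time: 9.72
ee_pos: [0.5916, 0.0583, 0.2269]
eef_rot: [0.421, 0.907, -0.001, -0.001]
contact_force: [-0.1, -0.3, -0.3]
opening: 1.002
grip_force: 0.0
[ 5.53884424e-02 -5.42920318e-02  1.63316509e+00  1.05883939e-05
  1.56525822e+00 -6.45788911e-01]
t 9.72 heading 130.2 shift [-0.1   0.22 -1.31] spin -0.573
```

```bash
python3 -m jog '[[-0.1,0.2,0,-0.59,0],[-0.1,0.2,0,-0.59,0],[-0.1,0.2,0,-0.59,0],[-0.1,0.2,0,-0.59,60],[-0.1,0.2,0,-0.59,130],[-0.1,0.2,0,-0.59,130]]'
python3 - <<'E'
from h import *
np.set_printoptions(precision=3,suppress=True)
s=telemetry.sense(); p=imaging.get_image('wrist'); save(p,'6.png')
print([(x['point'],onz(p,x['point'],.144,s),x['confidence']) for x in imaging.spot_point(p,'wing_top')])
print(proj(p,[.595,.059,.144],s))
go(.5945,.059,.145,164.5)
E
```

```text
time: 10.48
ee_pos: [0.5942, 0.0589, 0.2284]
eef_rot: [0.144, 0.99, -0.0, -0.0]
contact_force: [-0.0, 0.2, 0.2]
opening: 0.726
grip_force: 0.0
[([320.6, 218.8], array([0.594, 0.057, 0.144]), 0.64)]
[323.31  219.322]
t 10.57 heading 163.5 shift [-0.02  0.02  8.36] spin -0.017
```

View pics/6.png

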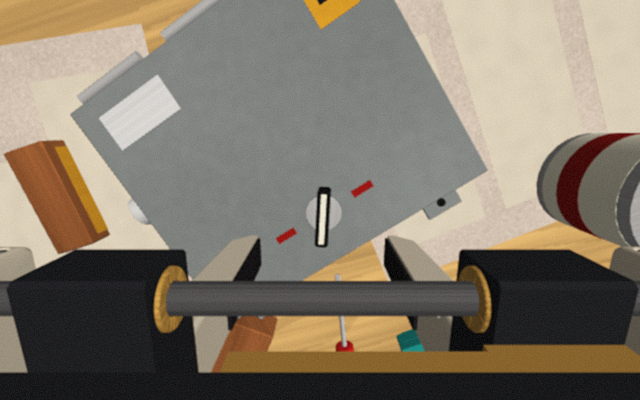

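The wrist view shows the wing at (322,217), pointing about 4° right of the tool axis. The red marks are at (286,236) and (362,188), a line at about 106° in the world. The block lies on the bench at (75,195). Next I'll go down and grip the wing.

```bash
python3 -m jog '[[0,0,4,0.06,130],[0,0,6.5,0.06,130],[0,0,7.8,0.06,130],[0,0,8.3,0.06,130],[0,0,8.3,0.06,255],[0,0,8.3,0.06,255],[0,0,8.3,0.06,255],[0,0,8.3,0.06,255],[0,0,8.3,0.06,255],[0,0,8.3,0.06,255]]' 25
```

```text
time: 11.82
ee_pos: [0.5944, 0.0592, 0.146]
eef_rot: [0.172, 0.985, 0.0, 0.0]
contact_force: [0.9, 4.1, 0.6]
opening: 0.108
grip_force: 24.9
```

Gripped at about 10 mm. Turning it clockwise by 0.94 rad.

```bash
python3 -m jog '[[0,0,0,0.12,255],[0,0,0,0.26,255],[0,0,0,0.4,255],[0,0,0,0.54,255],[0,0,0,0.68,255],[0,0,0,0.82,255],[0,0,0,0.92,255],[0,0,0,0.945,255],[0,0,0,0.945,255],[0,0,0,0.945,255]]'
python3 -c "from h import *; go(.594,.059,.2,106)"
```

```text
time: 13.08
ee_pos: [0.5948, 0.0594, 0.146]
eef_rot: [0.601, 0.799, 0.001, 0.0]
contact_force: [4.4, 5.4, 1.4]
opening: 0.108
grip_force: 25.0
t 13.07 heading 106.1 shift [-0.01 -0.08 -5.4 ] spin 0.001
```

```bash
python3 -m jog '[[0,0,0,0,230],[0,0,0,0,144],[0,0,0,0,144],[0,0,0,0,144],[0,0,-3,0,144],[0,0,-7,0,144],[0,0,-8.2,0,144],[0,0,-8.2,0,144]]'
python3 - <<'E'
from h import *
np.set_printoptions(precision=3,suppress=True)
s=telemetry.sense(); p=imaging.get_image('wrist'); save(p,'7.png')
print([(x['point'],onz(p,x['point'],.144,s),x['confidence']) for x in imaging.spot_point(p,'wing_top')])
c=p['color'][165:270,270:380]; hsv=cv2.cvtColor(c,cv2.COLOR_RGB2HSV)
def cc(m,z,k):
  n,l,st,ce=cv2.connectedComponentsWithStats(m.astype(np.uint8))
  return [ce[i]+[270,165] for i in np.argsort(-st[1:,4])[:k]+1]
r=cc(((hsv[:,:,0]<8)|(hsv[:,:,0]>172))&(hsv[:,:,1]>110),0,2); w=[onz(p,x,.119,s) for x in r]; print(r,w,sum(w)/2,np.degrees(np.arctan2(*(w[1]-w[0])[1::-1])))
go(.5945,.059,.16,106)
E
```

```text
time: 14.08
ee_pos: [0.5943, 0.0588, 0.2279]
eef_rot: [0.602, 0.799, 0.0, 0.0]
contact_force: [1.3, -0.1, -1.2]
opening: 0.432
grip_force: 0.0
[([318.8, 216.6], array([0.592, 0.059, 0.144]), 0.97)]
[array([324.008, 253.779]), array([324. , 170.5])] [array([0.607, 0.022, 0.119]), array([0.587, 0.09 , 0.119])] [0.597 0.056 0.119] 106.16547064657146
t 14.18 heading 106.0 shift [-0.    0.08  6.61] spin 0.001
```

View pics/7.png

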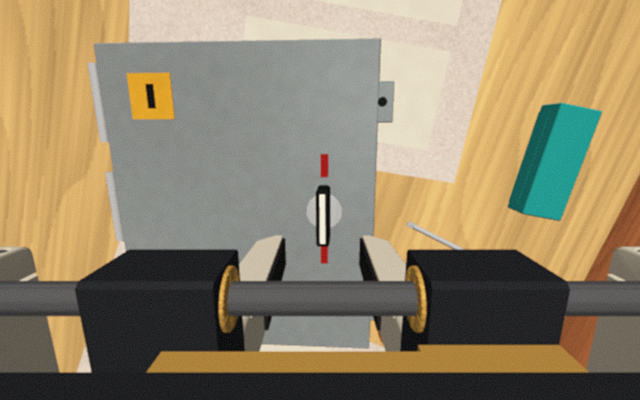

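The wing (322,215) is now in line with the red marks at (324,165) and (324,254). I'll press the cover down with the open fingertips straddling the wing.

```bash
python3 -m jog '[[0,0.1,4,0,144],[0,0.1,7,0,144],[0,0.1,8.2,0,144],[0,0.1,8.8,0,144],[0,0.1,9.2,0,144],[0,0.1,9.5,0,144],[0,0.1,9.8,0,144],[0,0.1,10,0,144],[0,0.1,10.1,0,144],[0,0.1,10.1,0,144]]'
```

```text
time: 15.42
ee_pos: [0.5957, 0.0593, 0.1282]
eef_rot: [0.601, 0.799, 0.001, 0.001]
contact_force: [-5.3, -0.1, 7.5]
opening: 0.437
grip_force: 4.4
```

```bash
python3 -m jog '[[0,0,0.1,0,144],[0,0,0.2,0,144],[0,0,0.2,0,144]]'; python3 -m jog '[[0,0,0.1,0,144],[0,0,0.2,0,144],[0,0,0.2,0,144],[0,0,0.2,0,144]]'
```

```text
time: 15.8
ee_pos: [0.5959, 0.0593, 0.1271]
eef_rot: [0.602, 0.799, 0.001, 0.001]
contact_force: [-6.0, 0.4, 15.8]
opening: 0.435
grip_force: 7.8
time: 16.3
ee_pos: [0.596, 0.0593, 0.1267]
eef_rot: [0.601, 0.799, 0.001, 0.001]
contact_force: [-12.2, 0.9, 30.5]
opening: 0.438
grip_force: 15.1
```

The arm is at a hard stop: 30 N, with the tips at 108 mm. I'll take one last look.

Run:
```python
from h import *
np.set_printoptions(precision=3,suppress=True)
p=imaging.get_image('side'); q=imaging.get_image('wrist'); t=imaging.get_image('top'); s=telemetry.sense(); print(s['contact_force'],s['ee_pos'])
c=cv2.resize(p['color'][140:320,190:450],(600,415)); d=cv2.resize(q['color'],(600,375)) ; cv2.imwrite('pics/8.png',cv2.resize(np.vstack([c,d]),(450,593))[:,:,::-1])
A=[x['point'] for x in imaging.spot_point(t,'block_middle')];B=[x['point'] for x in imaging.spot_point(p,'block_middle')]
for i in A:
  for j in B:
    X=tri([ray(t,i),ray(p,j)])
    if np.linalg.norm(proj(t,X)-i)<4: print(X)
```

```text
[-12.989   1.838  30.494] [0.596 0.059 0.127]
[ 0.52  -0.224  0.023]
[0.836 0.156 0.016]
[ 0.779 -0.109  0.042]
```

View pics/8.png

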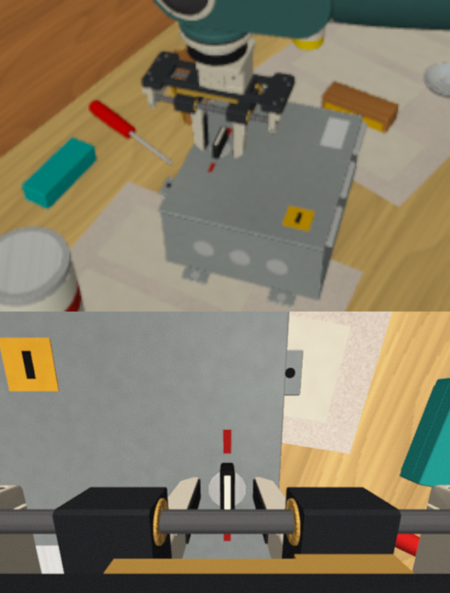

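The cover is shut, with the fingers straddling the wing at (227,485). The wing is in line with the red mark at (227,440). The block lies flat on the bench, its centre about 20 mm up, and nothing else has moved. Handing in.

```bash
python3 -c "from workcell import finish_job; print(finish_job())"
```

```text
the job is handed in; nothing more can be done
None
```

The job is handed in: the sanding block lies flat on the open bench, the wing is in line with the red marks, and the gripper is holding the cover home with about 30 N; the other things look untouched in the last pictures.

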